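# Close the clamp on the steel core

### The arm

A 7-joint arm with a two-finger parallel gripper is mounted at the origin on a cart in front of the work surface, level with it; the furniture and walls round the work are solid. World frame = base frame: x ahead of the robot, y to its left, z up, the work surface at z = 0. Lengths are in m, angles in rad, forces in N, time in s.
With the tool pointing down it reaches from about 0.425 to 0.875 m from the base axis. Payload 9.9 kg.
Tool frame: the origin (TCP) lies at the very end of the fingers, on their centre line; the grasp point (between the pads) lies 19 mm behind it; z points along the fingers, y is the direction in which the jaws open and shut (so a half turn about z gives the same grasp; the last joint's range is limited). The gripper opens to 85 mm and grips with 20 to 120 N. Pads are 22 mm wide; open, the fingers measure 114 mm over their backs; the gripper's body (76 mm by 85 mm) begins 54 mm behind the grasp point. The pads swing forward as they close: fully open they stand 13 mm farther back than shut.
Start: joints at [-1.191, 0.576, 0.025, 1.437, -0.015, 1.129, -0.057], TCP at [0.302, 0.604, 0.231] pointing down, gripper open.
Joint ranges: [-2.76, 2.76], [-0.34, 2.15], [-1.52, 1.57], [0.19, 2.46], [-1.09, 4.23], [0.17, 1.99], [-2.82, 2.82]. Speed limits (rad/s): [2.22, 2.22, 3.01, 3.01, 3.14, 3.14, 3.14].

### API

Orientations are given as a 3x3 rotation matrix whose columns are the frame's x, y, z axes.
In Python, from station import * gives the robot as it stands.
- The arm moves only by the tool drive_tool, never from a script. Its argument "rows" is text: rows parted by semicolons, each of 7 numbers parted by spaces: the shift along the tool's x, y, z in m, then the turn, a rotation vector about the tool's x, y, z in degrees, then the opening in per cent of the stroke, from 0 (shut) to 100 (fully open). In form: x y z ax ay az grip; .... A call has 1 to 12 rows; each row is the pose to reach, as a shift and turn from the pose commanded when the call began, along the tool's axes at that moment; what a row does not reach only later rows make up. A row lasts 1/8 s, in which the tool goes at most 62.5 mm and 10.7 degrees, less where a joint would pass 70% of its speed; a pose out of reach is approached as far as the arm can. A call with a gripper value outside its range is refused whole. The fingers move at their own pace and stop on an object; the grip force is fixed at half the most. Time passes only in rows, so rows that repeat a pose let the fingers close. It gives the time, the measured TCP pose, the force and the opening at its end, in the units of the state.
- sense(): the state, without advancing time (a new reading comes with each control period).
- capture(name): name is "side" or "top" or "wrist"; returns a dict with "img" (420x560x3 uint8, red, green, blue), "z_map" (420x560 float32, m along the optical axis (not along the pixel's ray), 0 where there is no reading), "vfov" (degrees; the focal length in pixels is half the picture's height over the tangent of half this angle, whatever the lens; pixels are square), "cx", "cy" (the principal point, pixels), "k1" (the pictures are not rectified: a ray, as slopes to the right and down, at radius r is drawn at 1 + k1 r^2 times it, then the intrinsics apply), "xyz" and "orientation" of the camera in the world. Camera axes: x right, y down, z forward; pixel columns grow to the right and rows downward; lengths in m; the calibration is good to about 2 mm. A picture is of the moment at which its call begins.
- hand_in(): hands the job in, once; it reports no verdict.
Trained networks look in the newest picture that a camera, given by its name, has taken for a name from the list of things; names that differ only in an ending like _2 or _b are one class to them, and where a whole thing is asked for, a point or a joint stands for the part that bears it (a point fixed in the world has none). Each returns a list of dicts, best first, with "score" (0 to 1); they miss things now and then, are a little off and sometimes report something else, mostly with a low value. They report only what shows in the picture. A call takes as long as a camera call. They do not tell look-alikes from the thing itself.
- look_for(camera, query): "at" ([x, y, z] in m, in world coordinates, good to about 4 mm: the middle of the surface that is visible of it).
- silhouettes(camera, query): "region" (420x560 bool, what is visible of it).
- landmark_of(camera, query): "at" ([x, y, z] in m, in world coordinates, good to about 4 mm: a listed point, or the origin of a listed thing).
The state is a dict: "t": time; "qpos": joint angles; "joint_velocities": joint speeds; "joint_efforts": joint torques, N m; "tool_pos": TCP position; "ee_rot": TCP orientation; "wrist_force": force on the tool from outside, world axes, zero at the start; "moment": the same for the moment, N m; "opening": finger opening in m.
Only numpy, scipy, OpenCV 4.12 (cv2) and the standard library are available. Lean on these libraries where they do the work, as an engineer would, in place of code of your own. Each camera call takes 0.05 s, during which the arm holds its last target.

### The job

One of the two identical bench clamps has a bare steel ring core in its nest. On that clamp push the strap with your fingers, over the core until it stops, and then push the cam lever fully down so the core is clamped. The core stays in its nest, nothing is picked up, and the empty clamp and the other things on the bench are left alone.

Things in the scene. Friction and masses are not known exactly. Their poses are not given: they have to be found in the camera images.
- loaded: The clamp that holds the core; it may be the left or the right one. Fixed plate, x -50..50, y -105..85, 12 mm thick. Origin: nest centre, at bench height; z up; turned under 0.25 rad from the world axes, -x side to the robot. In its frame: strap post at y +65 mm; four pins, 24 mm high over the bench, 40 mm round the origin; cam catch (two cheeks, 32 mm wide in x, top z 80) at y -64 to -100 mm.
- loaded_strap (a joint): Strap, rad: bar 22 mm wide, reaching 143 mm from its upright post, underside z 44 mm, top 55 mm; turns level. 0 = fully over the nest, at its stop, along base -y, its end under the cam. At value a it points from the post along (-sin a, -cos a) in base x, y, so larger = out toward the robot. Starts 0.8 to 1.3, limit 1.6. Friction 0.15 N m; stays where left.
- loaded_hinge (a point): On the strap's turning axis, at the height of the bar's top, z = 55 mm. The post's cap goes up to 63 mm.
- loaded_rib (a point): On the outer face of the strap's upright rib, where a finger can push to close it: 75 mm from the turning axis, 11 mm off the bar's middle line on the trailing side (base -x, the robot side, when the strap is fully over), z = 64 mm. The rib runs from 18 to 113 mm from the axis and from z = 44 to 76 mm.
- loaded_lever (a joint): Cam lever, rad, hinged along base x at its axle. 0 = up: 0.87 rad above level, pointing outward along base -y and up. 0.85 = fully down at its stop: almost level, pointing along base -y. Starts 0 to 0.15. Friction 0.3 N m (4 N at the grip); stays where left. Its cam presses the strap and its pad down 3 mm in all; the pad meets the core in the last third of the travel.
- loaded_axle (a point): Axle of the cam lever: base frame x = 0, y = -72 mm, z = 69 mm.
- loaded_grip (a point): Middle of the upper face of the lever's black grip, 75 mm from the axle and 7 mm above the lever's middle line. The grip is 22 mm wide, 14 mm thick and 50 to 95 mm from the axle; it moves outward and down as the lever is pushed down.
- core: Bare strip-wound steel ring core, 64 to 66 mm across, 22 mm high, standing loose in the loaded clamp's nest on the base plate (underside z = 12 mm, top z = 34 mm). Origin: centre of its underside.
- loaded_pad: Round rubber pressure pad under the loaded clamp's strap, 46 mm across, 64 mm from the turning axis; origin centre of its underside, 2 mm above the core when over it with the lever up. Goes down toward the core as the cam lever is pushed down.
- empty: The clamp without a core, to be left alone; otherwise identical. Fixed plate, x -50..50, y -105..85, 12 mm thick. Origin: nest centre, at bench height; z up; turned under 0.25 rad from the world axes, -x side to the robot. In its frame: strap post at y +65 mm; four pins, 24 mm high over the bench, 40 mm round the origin; cam catch (two cheeks, 32 mm wide in x, top z 80) at y -64 to -100 mm.
- empty_strap (a joint): Strap, rad: bar 22 mm wide, reaching 143 mm from its upright post, underside z 44 mm, top 55 mm; turns level. 0 = fully over the nest, at its stop, along base -y, its end under the cam. At value a it points from the post along (-sin a, -cos a) in base x, y, so larger = out toward the robot. Starts 0.8 to 1.3, limit 1.6. Friction 0.15 N m; stays where left.
- empty_hinge (a point): On the strap's turning axis, at the height of the bar's top, z = 55 mm. The post's cap goes up to 63 mm.
- empty_rib (a point): On the outer face of the strap's upright rib, where a finger can push to close it: 75 mm from the turning axis, 11 mm off the bar's middle line on the trailing side (base -x, the robot side, when the strap is fully over), z = 64 mm. The rib runs from 18 to 113 mm from the axis and from z = 44 to 76 mm.
- empty_lever (a joint): Cam lever, rad, hinged along base x at its axle. 0 = up: 0.87 rad above level, pointing outward along base -y and up. 0.85 = fully down at its stop: almost level, pointing along base -y. Starts 0 to 0.15. Friction 0.3 N m (4 N at the grip); stays where left. Its cam presses the strap and its pad down 3 mm in all; the pad meets the core in the last third of the travel.
- empty_axle (a point): Axle of the cam lever: base frame x = 0, y = -72 mm, z = 69 mm.
- empty_grip (a point): Middle of the upper face of the lever's black grip, 75 mm from the axle and 7 mm above the lever's middle line. The grip is 22 mm wide, 14 mm thick and 50 to 95 mm from the axle; it moves outward and down as the lever is pushed down.
- spare_core: bare steel ring core, 56 mm across, 20 mm high, on the bench between the clamps; origin centre of underside
- tape_yellow: roll of tape, 84 mm across, 19 mm high; bystander; origin centre of underside
- cup: small plastic tub, 71 mm across, 41 mm high; bystander; origin centre of underside
- terminal_strip: screw terminal strip 20 x 102 x 14 mm; bystander; origin centre of underside
- side_cutter: pliers 130 x 57 x 11 mm lying on the bench; bystander; origin centre of underside
Mind the look-alikes: they are no part of the job. Leave any red look-alike of the core alone.

How it is judged:
On the way, in this order (a step that is already met when the one before it is completed fails the run):
1. the strap of the loaded clamp is over the core, the lever still up (value of joint loaded_strap below 0.08 rad and value of joint loaded_lever below 0.4 rad), for 0.2 s.
2. the cam lever is pushed down with the strap over the core (value of joint loaded_strap below 0.08 rad and value of joint loaded_lever above 0.77 rad), for 0.2 s.
At the end, for the whole second after the job is handed in: The loaded clamp's strap is within 0.08 rad of its stop over the core, its cam lever is within 0.08 rad of its lower stop, and the pad presses the core with more than 2 N; the core lies flat and still within 8 mm of the nest's centre (all of step 2 and contact force between loaded_pad and core above 2 N and horizontal distance between core and loaded below 0.008 m and angle between core's own z axis and vertical below 0.08 rad and linear speed of core below 0.02 m/s); the robot touches nothing.
It fails at once if the lever is pushed down while the strap is not over the core (value of joint loaded_lever above 0.5 rad and value of joint loaded_strap above 0.15 rad).
It fails at once if the core is lifted or pushed out of its nest (distance of core from where it was at the start of the episode above 0.012 m).
It fails at once if the empty clamp is operated (distance of any of empty_rib, empty_grip from where it was at the start of the episode above 0.02 m).
It fails at once if something else on the bench is moved or lifted (distance of any of spare_core, tape_yellow, cup, terminal_strip, side_cutter from where it was at the start of the episode above 0.02 m).
It also fails if it takes over 50 s, if anything falls off the work surface, if the arm or the gripper's body presses on something with over 40 N, if the wrist force passes 120 N, or if a joint passes its speed limit or range.

## Working session

There is one attempt and no reset: what is moved stays moved. The work goes in short steps, Python scripts to look and compute and a tool call to move; the robot and the scene stay as the last step left them, time stands still between calls to the robot, and variables do not carry over. Pictures are saved under pics/ and viewed, and the job is handed in when it is done.

Besides the shell and the picture viewer there is one more tool, called after "Request:" as name(argument=value, ...) on one line, values as JSON. drive_tool: Moves the arm, as the interface text tells. Its arguments: {"type":"object","properties":{"rows":{"type":"string"}},"required":["rows"]}

```bash
mkdir -p pics; ls; python3 - <<'E'
from station import *
import cv2
for n in ("top","side","wrist"):
    c=capture(n); cv2.imwrite(f"pics/{n}0.png",c["img"][:,:,::-1])
    print(n,c["vfov"],c["xyz"],c["orientation"])
    for q in ("loaded","empty","core","spare_core","loaded_hinge","loaded_rib","loaded_grip","loaded_axle"):
        print(q,[(round(d["score"],2),[round(float(v),3) for v in d["at"]]) for d in landmark_of(n,q)][:4])
s=sense();print(s)
E
```

```text
pics
top 54.884125411130896 [0.46628098 0.05334501 1.1298131 ] [[-0.01142892 -0.9926377   0.12058096]
 [-0.99993101  0.01101834 -0.0040712 ]
 [ 0.00271262 -0.12061917 -0.99269515]]
loaded [(0.56, [0.565, -0.191, -0.001])]
empty [(0.58, [0.579, 0.222, -0.004])]
core [(0.76, [0.598, -0.007, 0.001]), (0.71, [0.568, -0.189, 0.011])]
spare_core []
loaded_hinge []
loaded_rib [(0.86, [0.507, -0.142, 0.063]), (0.25, [0.567, -0.186, 0.002])]
loaded_grip [(0.5, [0.546, -0.304, 0.127])]
loaded_axle [(0.71, [0.554, -0.256, 0.07]), (0.67, [0.578, -0.125, 0.055]), (0.34, [0.566, -0.19, 0.001])]
side 57.70789533202793 [0.30403348 0.91200264 0.95762638] [[-0.94095982 -0.2468846   0.23160873]
 [-0.33800351  0.64749098 -0.68301468]
 [ 0.01866124 -0.72097394 -0.69271086]]
loaded [(0.85, [0.562, -0.184, -0.003]), (0.72, [0.435, 0.421, -0.004])]
empty [(0.96, [0.579, 0.224, 0.003]), (0.23, [0.519, -0.15, 0.031])]
core [(0.72, [0.604, -0.013, -0.001]), (0.49, [0.565, -0.187, 0.013]), (0.19, [0.516, -0.151, 0.032])]
spare_core [(0.66, [0.465, 0.05, -0.003])]
loaded_hinge [(0.74, [0.433, 0.419, -0.003])]
lo
[... 669 characters left out ...]
t_velocities': array([ 6.99958246e-04,  1.59562831e-03, -4.41852052e-04, -3.03203555e-04,
       -3.07012611e-05, -4.76882374e-05,  2.29214253e-03]), 'joint_efforts': array([-8.31632133e-04, -7.65517116e+01,  2.24841379e+00, -2.86280376e+01,
        1.52457791e-02,  3.15824414e-03,  2.71249331e-05]), 'tool_pos': array([0.3019662 , 0.60367206, 0.23126332]), 'ee_rot': array([[-8.94353011e-01,  4.47361925e-01, -7.65482151e-06],
       [ 4.47361924e-01,  8.94353008e-01, -7.68845401e-05],
       [-2.75491032e-05, -7.21863956e-05, -9.99999997e-01]]), 'wrist_force': array([0.20544683, 0.4441511 , 0.52992777]), 'moment': array([ 0.01243588, -0.03094528,  0.03528036]), 'opening': 0.08543632909560046}
```

View pics/top0.png

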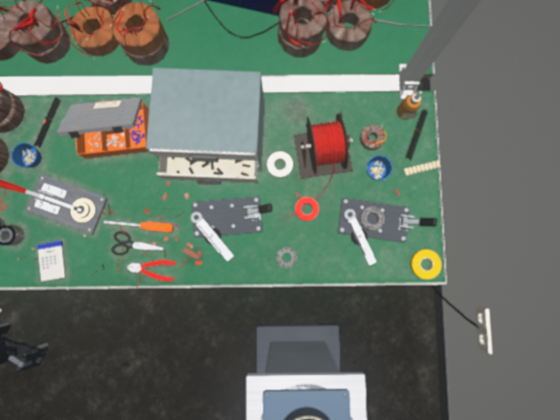

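View pics/side0.png

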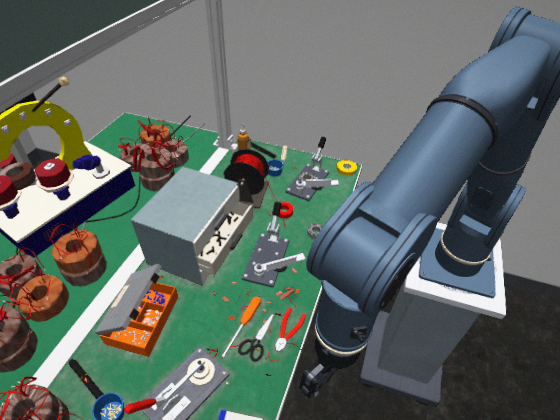

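The top view shows the grey core in the right clamp's nest, around pixel (375,218). The left clamp at (228,215) is empty, and the red ring at (307,208) is a decoy. I'll fit a model of the loaded clamp next and work out the first move.

```bash
cat > h.py <<'E'
import numpy as np
from scipy.spatial.transform import Rotation as R
def model(p):
    x,y,yaw,a,l=p; c,s=np.cos(yaw),np.sin(yaw)
    W=lambda b: np.array([x+c*b[0]-s*b[1],y+s*b[0]+c*b[1],b[2]])
    f=.87-l
    return dict(W=W,loaded=W((0,0,0)),core=W((0,0,.012)),loaded_hinge=W((0,.065,.055)),loaded_axle=W((0,-.072,.069)),
     loaded_rib=W((-.075*np.sin(a)-.011*np.cos(a),.065-.075*np.cos(a)+.011*np.sin(a),.064)),
     loaded_grip=W((0,-.072-(.075*np.cos(f)-.007*np.sin(f)),.069+.075*np.sin(f)+.007*np.cos(f))),
     loaded_pad=W((-.064*np.sin(a),.065-.064*np.cos(a),.036)))
def toolR(ang): # tool y at world angle ang, z down
    y=np.array([np.cos(ang),np.sin(ang),0]);z=np.array([0,0,-1.]);return np.c_[np.cross(y,z),y,z]
def row(P0,R0,P,Rt,g):
    d=R0.T@(np.array(P)-P0); w=R.from_matrix(R0.T@Rt).as_rotvec(degrees=True)
    return " ".join("%.3f"%v for v in d)+" "+" ".join("%.1f"%v for v in w)+" %g"%g
def fit(obs):
    from scipy.optimize import least_squares
    def r(p):
        m=model(p); return np.concatenate([(m[k]-v)/.004 for k,v in obs]+[[(p[2])/.3]])
    s=least_squares(r,[.565,-.188,-.17,.97,.07],loss='soft_l1'); return s.x,r(s.x).reshape if 0 else (s.x,s.fun)
E
python3 - <<'E'
from h import *
obs=[("loaded",(.565,-.191,-.001)),("core",(.568,-.189,.011)),("loaded_rib",(.507,-.142,.063)),("loaded_grip",(.546,-.304,.127)),("loaded_axle",(.554,-.256,.07)),("loaded_hinge",(.578,-.125,.055)),
("loaded",(.562,-.184,-.003)),("core",(.565,-.187,.013)),("loaded_rib",(.504,-.145,.065)),("loaded_grip",(.547,-.3,.125)),("loaded_hinge",(.579,-.12,.05)),("loaded_axle",(.556,-.259,.072))]
obs=[(k,np.array(v)) for k,v in obs]
_,(p,f)=fit(obs); print(p.round(3)); m=model(p)
for k,v in obs: print(k,((v-m[k])*1e3).round(1))
# arc to view/approach
P0=np.array([.302,.604,.231]);R0=toolR(np.arctan2(.894353,.447362))
for i in range(1,15):
    t=min(i/13,1); ph=1.107+(-.22-1.107)*t; r=.675+(.45-.675)*min(1,t*1.3)
    print(row(P0,R0,(r*np.cos(ph),r*np.sin(ph),.231),toolR(ph),0),end="; ")
E
```

```text
[ 0.567 -0.187 -0.173  0.971  0.064]
loaded [-1.6 -4.3 -1. ]
core [ 1.4 -2.3 -1. ]
loaded_rib [ 2.1  1.7 -1. ]
loaded_grip [-0.2 -0.2 -0.9]
loaded_axle [-0.2  1.6  1. ]
loaded_hinge [ 0.3 -2.4  0. ]
loaded [-4.6  2.7 -3. ]
core [-1.6 -0.3  1. ]
loaded_rib [-0.9 -1.3  1. ]
loaded_grip [ 0.8  3.8 -2.9]
loaded_hinge [ 1.3  2.6 -5. ]
loaded_axle [ 1.8 -1.4  3. ]
-0.067 -0.026 0.000 0.0 0.0 5.8 0; -0.128 -0.058 0.000 0.0 0.0 11.7 0; -0.183 -0.096 0.000 0.0 0.0 17.5 0; -0.232 -0.138 0.000 0.0 0.0 23.4 0; -0.275 -0.184 0.000 0.0 0.0 29.2 0; -0.311 -0.233 0.000 0.0 0.0 35.1 0; -0.339 -0.284 0.000 0.0 0.0 40.9 0; -0.361 -0.336 0.000 0.0 0.0 46.8 0; -0.376 -0.389 0.000 0.0 0.0 52.6 0; -0.384 -0.440 0.000 0.0 0.0 58.5 0; -0.406 -0.480 0.000 0.0 0.0 64.3 0; -0.423 -0.523 0.000 0.0 0.0 70.2 0; -0.437 -0.567 0.000 0.0 0.0 76.0 0; -0.437 -0.567 0.000 0.0 0.0 76.0 0;
```

Request:
drive_tool(rows="-0.05 -0.02 0 0 0 5 0; -0.105 -0.045 0 0 0 10 0; -0.155 -0.078 0 0 0 15 0; -0.2 -0.11 0 0 0 20 0; -0.24 -0.145 0 0 0 25 0; -0.275 -0.184 0 0 0 30 0; -0.311 -0.233 0 0 0 35 0; -0.339 -0.284 0 0 0 41 0; -0.361 -0.336 0 0 0 47 0; -0.376 -0.389 0 0 0 53 0; -0.384 -0.44 0 0 0 58 0; -0.406 -0.48 0 0 0 64 0")

```text
t: 2.85
tool_pos: [0.4492, -0.0088, 0.2317]
ee_rot: [[0.013, 1.0, 0.0], [1.0, -0.013, 0.001], [0.001, 0.0, -1.0]]
wrist_force: [0.7, 0.7, 0.6]
opening: 0.0001
```

```bash
python3 - <<'E'
from h import *
from station import *
s=sense(); P0=s["tool_pos"];R0=s["ee_rot"]
m=model([.567,-.187,-.173,.971,.064]);W=m["W"]
def pose(a,off,r=.075,z=.058):
    return W((-r*np.sin(a)-off*np.cos(a),.065-r*np.cos(a)+off*np.sin(a),z)), toolR(-a-.173)
for a,off,z in ((.971,.05,.231),(.971,.05,.15),(.971,.05,.058)):
    P,Rt=pose(a,off,z=z); print(P.round(3),row(P0,R0,P,Rt,0))
E
```

```text
[ 0.489 -0.109  0.231] -0.099 0.041 0.001 -0.0 -0.0 64.8 0
[ 0.489 -0.109  0.15 ] -0.099 0.041 0.082 -0.0 -0.0 64.8 0
[ 0.489 -0.109  0.058] -0.099 0.041 0.174 -0.0 -0.0 64.8 0
```

Request:
drive_tool(rows="-0.015 0.006 0 0 0 9 0; -0.03 0.012 0 0 0 18 0; -0.045 0.018 0 0 0 27 0; -0.06 0.025 0.01 0 0 36 0; -0.075 0.03 0.02 0 0 45 0; -0.09 0.036 0.035 0 0 55 0; -0.099 0.041 0.05 0 0 65 0; -0.099 0.041 0.06 0 0 65 0; -0.099 0.041 0.06 0 0 65 0")

```text
t: 3.98
tool_pos: [0.4898, -0.106, 0.1708]
ee_rot: [[0.909, 0.417, -0.001], [0.417, -0.909, 0.0], [-0.001, -0.001, -1.0]]
wrist_force: [-0.6, -0.3, 0.1]
opening: -0.0
```

```bash
python3 - <<'E'
from h import *
from station import *
import cv2
s=sense();print(s["tool_pos"],s["ee_rot"].round(3),s["qpos"].round(2))
obs=[]
for n in ("wrist","top","side"):
    c=capture(n); cv2.imwrite(f"pics/{n}1.png",c["img"][:,:,::-1])
    m=model([.567,-.187,-.173,.971,.064])
    for q in ("core","loaded_hinge","loaded_rib","loaded_grip","loaded_axle","loaded"):
        for d in landmark_of(n,q):
            e=np.array(d["at"])-m[q]
            if np.linalg.norm(e)<.03: print(n,q,round(d["score"],2),(e*1e3).round(1)); obs.append((q,np.array(d["at"])))
_,(p,f)=fit(obs);print(p.round(3))
E
```

```text
[ 0.48983456 -0.10603377  0.17080829] [[ 0.909  0.417 -0.001]
 [ 0.417 -0.909  0.   ]
 [-0.001 -0.001 -1.   ]] [-0.34  0.47  0.67  1.98 -0.39  0.82 -0.59]
wrist core 0.63 [-2.8  0.4 -1.3]
wrist loaded_hinge 0.9 [-3.  -1.3  1.6]
wrist loaded_rib 0.94 [ 0.5  0.6 -1.3]
wrist loaded_axle 0.56 [ 5.9 -1.  -4. ]
wrist loaded 0.55 [ 2.9  2.5 -0.1]
top core 0.5 [ 0.1 -2.4 -2.1]
top loaded_hinge 0.6 [-1.8 -0.5 -1. ]
top loaded_grip 0.45 [ 2.5 -2.4 -0.9]
top loaded 0.87 [ 1.1 -3.2  1.5]
side core 0.49 [-2.1 -2.1 -2.5]
side loaded_hinge 0.66 [-2.1  1.  -2.8]
side loaded_rib 0.58 [-0.4 -2.2 -0.7]
side loaded_grip 0.48 [ 2.6  3.1 -3.4]
side loaded_axle 0.63 [ 1.3 -0.4 -1.4]
side loaded 0.68 [ 0.1  3.9 -2.1]
[ 0.567 -0.187 -0.147  0.978  0.079]
```

View pics/wrist1.png

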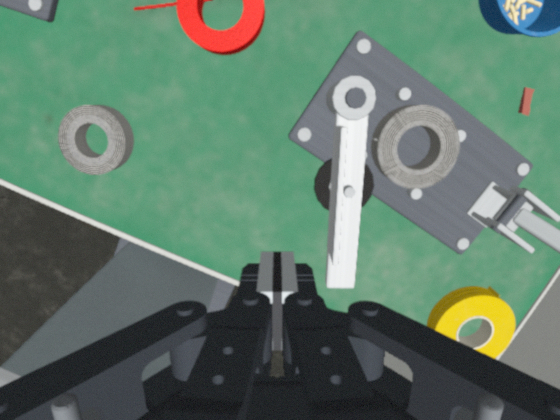

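```bash
python3 - <<'E'
from h import *
from station import *
s=sense(); P0=s["tool_pos"];R0=s["ee_rot"]
yaw=-.16
m=model([.567,-.187,yaw,.975,.07]);W=m["W"]
def pose(a,off,r=.075,z=.058):
    return W((-r*np.sin(a)-off*np.cos(a),.065-r*np.cos(a)+off*np.sin(a),z)), toolR(-a+yaw)
print("down",row(P0,R0,*pose(.975,.05),0))
P0,R0=pose(.975,.05)
print(row(P0,R0,*pose(.975,.03),0))
for a in np.arange(.975,-.1,-.06): 
    P,Rt=pose(a,.026); print(round(a,2),P.round(3),row(P0,R0,P,Rt,0))
E
```

```text
down -0.003 0.001 0.113 0.0 0.0 -0.5 0
-0.000 0.020 0.000 0.0 0.0 0.0 0
0.98 [ 0.498 -0.131  0.058] -0.000 0.024 0.000 0.0 0.0 0.0 0
0.92 [ 0.499 -0.136  0.058] -0.001 0.029 0.000 0.0 0.0 -3.4 0
0.86 [ 0.5   -0.14   0.058] -0.003 0.033 0.000 0.0 0.0 -6.9 0
0.8 [ 0.501 -0.145  0.058] -0.003 0.038 0.000 0.0 0.0 -10.3 0
0.74 [ 0.503 -0.149  0.058] -0.004 0.043 0.000 0.0 0.0 -13.8 0
0.68 [ 0.504 -0.154  0.058] -0.004 0.047 0.000 0.0 0.0 -17.2 0
0.62 [ 0.506 -0.158  0.058] -0.004 0.052 0.000 0.0 0.0 -20.6 0
0.56 [ 0.509 -0.162  0.058] -0.004 0.057 0.000 0.0 0.0 -24.1 0
0.5 [ 0.511 -0.166  0.058] -0.004 0.062 0.000 0.0 0.0 -27.5 0
0.44 [ 0.514 -0.17   0.058] -0.003 0.066 0.000 0.0 0.0 -30.9 0
0.38 [ 0.517 -0.174  0.058] -0.002 0.071 0.000 0.0 0.0 -34.4 0
0.32 [ 0.52  -0.178  0.058] -0.000 0.075 0.000 0.0 0.0 -37.8 0
0.26 [ 0.523 -0.181  0.058] 0.001 0.080 0.000 0.0 0.0 -41.3 0
0.2 [ 0.527 -0.184  0.058] 0.003 0.084 0.000 0.0 0.0 -44.7 0
0.14 [ 0.531 -0.187  0.058] 0.006 0.088 0.000 0.0 0.0 -48.1 0
0.08 [ 0.535 -0.19   0.058] 0.008 0.093 0.000 0.0 0.0 -51.6 0
0.02 [ 0.539 -0.192  0.058] 0.011 0.097 0.000 0.0 0.0 -55.0 0
-0.04 [ 0.543 -0.194  0.058] 0.014 0.100 0.000 0.0 0.0 -58.4 0
```

The wrist view shows the strap running from its post at (352,97) to (340,285), the core ring at (415,145), and the fingers at (278,260), to the left of the rib. I'll go down beside it.

Request:
drive_tool(rows="-0.003 0.001 0.04 0 0 0 0; -0.003 0.001 0.08 0 0 0 0; -0.003 0.001 0.113 0 0 0 0; -0.003 0.001 0.113 0 0 0 0; -0.003 0.011 0.113 0 0 0 0; -0.003 0.021 0.113 0 0 0 0; -0.003 0.021 0.113 0 0 0 0")

```text
t: 5.9
tool_pos: [0.4973, -0.1283, 0.0593]
ee_rot: [[0.911, 0.412, 0.002], [0.412, -0.911, -0.001], [0.002, 0.002, -1.0]]
wrist_force: [0.2, 0.9, 0.6]
opening: 0.0002
```

Request:
drive_tool(rows="0 0.004 0 0 0 0 0; -0.001 0.009 0 0 0 -3.4 0; -0.003 0.013 0 0 0 -7 0; -0.003 0.018 0 0 0 -10 0; -0.004 0.023 0 0 0 -14 0; -0.004 0.027 0 0 0 -17 0; -0.004 0.032 0 0 0 -20.5 0; -0.004 0.037 0 0 0 -24 0; -0.004 0.042 0 0 0 -27.5 0; -0.003 0.046 0 0 0 -31 0; -0.002 0.051 0 0 0 -34.5 0")

```text
t: 7.28
tool_pos: [0.515, -0.1737, 0.0583]
ee_rot: [[0.514, 0.858, -0.001], [0.858, -0.514, 0.001], [0.0, -0.002, -1.0]]
wrist_force: [-2.2, 3.0, -0.1]
opening: -0.0
```

```bash
python3 - <<'E'
from h import *
from station import *
import cv2
for n in ("wrist","top"):
    c=capture(n); cv2.imwrite(f"pics/{n}2.png",c["img"][:,:,::-1])
    print(n,[(d["score"],d["at"]) for d in landmark_of(n,"loaded_rib")][:3])
s=sense(); print(s["t"],s["tool_pos"],s["wrist_force"])
P0=s["tool_pos"];R0=s["ee_rot"]
yaw=-.16
W=model([.567,-.187,yaw,.975,.07])["W"]
def pose(a,off,r=.075,z=.058):
    return W((-r*np.sin(a)-off*np.cos(a),.065-r*np.cos(a)+off*np.sin(a),z)), toolR(-a+yaw)
P0,R0=pose(.375,.027)
for a in np.arange(.375,-.1,-.06): 
    P,Rt=pose(a,.026); print(round(a,2),P.round(3),row(P0,R0,P,Rt,0))
E
```

```text
wrist [(0.58, [0.5298, -0.1805, 0.0629])]
top [(0.59, [0.5277, -0.179, 0.0635]), (0.41, [0.4665, 0.0482, -0.0046])]
7.475 [ 0.51545917 -0.17423354  0.0583703 ] [-0.20067664 -0.2186883   0.31562079]
0.38 [ 0.517 -0.174  0.058] -0.000 0.001 0.000 0.0 0.0 0.0 0
0.32 [ 0.52  -0.178  0.058] -0.001 0.006 0.000 0.0 0.0 -3.4 0
0.26 [ 0.523 -0.181  0.058] -0.003 0.010 0.000 0.0 0.0 -6.9 0
0.2 [ 0.527 -0.184  0.058] -0.003 0.015 0.000 0.0 0.0 -10.3 0
0.14 [ 0.531 -0.187  0.058] -0.004 0.020 0.000 0.0 0.0 -13.8 0
0.08 [ 0.535 -0.19   0.058] -0.004 0.024 0.000 0.0 0.0 -17.2 0
0.02 [ 0.539 -0.192  0.058] -0.004 0.029 0.000 0.0 0.0 -20.6 0
-0.04 [ 0.543 -0.194  0.058] -0.004 0.034 0.000 0.0 0.0 -24.1 0
```

View pics/wrist2.png

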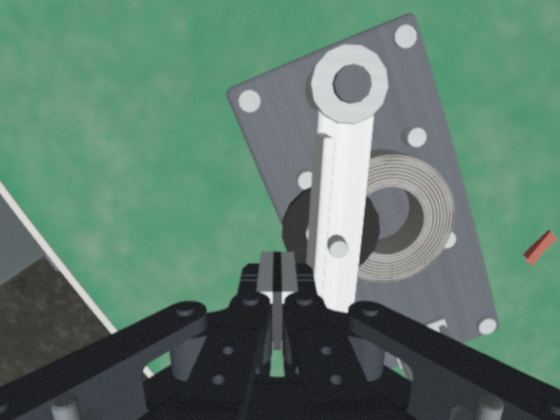

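The strap follows the fingers, with its rib against the finger tip at (315,270). I'll keep going to the stop.

Request:
drive_tool(rows="-0.001 0.006 0 0 0 -3.5 0; -0.003 0.01 0 0 0 -7 0; -0.003 0.015 0 0 0 -10 0; -0.004 0.02 0 0 0 -14 0; -0.004 0.024 0 0 0 -17 0; -0.004 0.029 0 0 0 -20.5 0; -0.004 0.031 0 0 0 -21 0; -0.004 0.033 0 0 0 -21 0; -0.004 0.033 0 0 0 -21 0")

```text
t: 8.6
tool_pos: [0.5417, -0.1944, 0.0582]
ee_rot: [[0.175, 0.984, -0.0], [0.984, -0.175, 0.0], [0.0, -0.0, -1.0]]
wrist_force: [-2.7, 1.8, -1.2]
opening: 0.0004
```

```bash
python3 - <<'E'
from h import *
from station import *
import cv2
for n in ("wrist","top"):
    c=capture(n); cv2.imwrite(f"pics/{n}3.png",c["img"][:,:,::-1])
    print(n,[(d["score"],d["at"]) for d in landmark_of(n,"loaded_rib")][:3])
s=sense(); print(s["t"],s["tool_pos"],s["wrist_force"],s["ee_rot"].round(3))
print(model([.567,-.187,-.16,0,.07])["loaded_rib"])
E
```

```text
wrist [(0.56, [0.5551, -0.1973, 0.0625]), (0.47, [0.5698, -0.1839, 0.0389])]
top [(0.68, [0.5581, -0.1934, 0.0624])]
8.8 [ 0.54168598 -0.19452657  0.05826064] [-1.68749049  1.37320889 -0.21580002] [[ 0.175  0.985 -0.   ]
 [ 0.985 -0.175  0.   ]
 [ 0.    -0.    -1.   ]]
[ 0.55454732 -0.19511977  0.064     ]
```

View pics/wrist3.png

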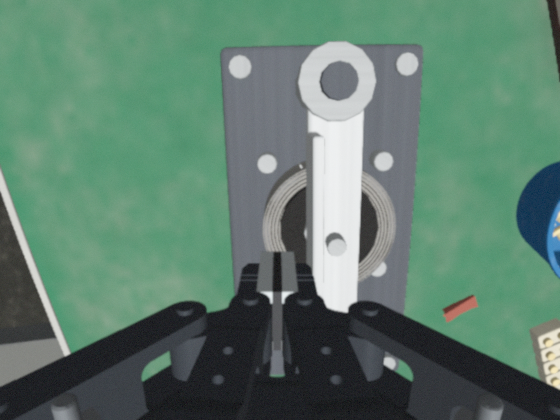

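The strap is over the core and nearly parallel to the plate's edges. The force is still low, so I'll push gently until it reaches the stop.

Request:
drive_tool(rows="0 0.003 0 0 0 0 0; 0 0.005 0 0 0 0 0; 0 0.005 0 0 0 0 0")

```text
t: 9.18
tool_pos: [0.5435, -0.1952, 0.0577]
ee_rot: [[0.176, 0.984, -0.006], [0.984, -0.176, 0.002], [0.0, -0.006, -1.0]]
wrist_force: [-10.5, 2.0, 3.3]
opening: 0.0002
```

Request:
drive_tool(rows="0 0.003 0 0 0 0 0; 0 0.003 0 0 0 0 0; 0 0.003 0 0 0 0 0")

```text
t: 9.55
tool_pos: [0.5445, -0.1955, 0.0573]
ee_rot: [[0.176, 0.984, -0.009], [0.984, -0.176, 0.002], [0.001, -0.009, -1.0]]
wrist_force: [-15.8, 3.2, 6.2]
opening: -0.0002
```

The force rises to 16 N with almost no movement, so the strap is at its stop. I'll back off, lift and check.

Request:
drive_tool(rows="0 -0.02 0 0 0 0 0; 0 -0.045 0 0 0 0 0; 0 -0.05 -0.04 0 0 0 0; 0 -0.05 -0.09 0 0 0 0; 0 -0.05 -0.13 0 0 0 0; 0 -0.05 -0.13 0 0 0 0")

```text
t: 10.3
tool_pos: [0.5028, -0.1886, 0.1917]
ee_rot: [[0.175, 0.984, 0.008], [0.984, -0.175, -0.002], [-0.001, 0.008, -1.0]]
wrist_force: [0.4, 0.6, 0.5]
opening: -0.0001
```

```bash
python3 - <<'E'
from h import *
from station import *
import cv2
obs=[]
p0=[.567,-.187,-.16,0,.07]; m=model(p0)
for n in ("wrist","top","side"):
    c=capture(n); cv2.imwrite(f"pics/{n}4.png",c["img"][:,:,::-1])
    for q in ("loaded_hinge","loaded_rib","loaded_grip","loaded_axle"):
        for d in landmark_of(n,q):
            e=np.array(d["at"])-m[q]
            if np.linalg.norm(e)<.03: print(n,q,round(d["score"],2),(e*1e3).round(1)); obs.append((q,np.array(d["at"])))
_,(p,f)=fit(obs);print(p.round(3))
s=sense(); print(s["t"],s["tool_pos"],s["wrist_force"],s["ee_rot"].round(3))
E
```

```text
wrist loaded_hinge 0.88 [-1.2 -0.6  2.4]
wrist loaded_rib 0.69 [2.  1.1 2.5]
wrist loaded_grip 0.9 [ 0.2 -3.3  3.2]
wrist loaded_axle 0.56 [ 3.1 -2.9 -4.9]
top loaded_hinge 0.75 [-0.8 -2.3 -3.1]
top loaded_rib 0.66 [4.2 0.9 0.7]
side loaded_hinge 0.5 [-1.5  1.2 -4.3]
side loaded_rib 0.57 [ 1.9 -3.3  0. ]
side loaded_grip 0.44 [0.6 3.7 0.2]
side loaded_axle 0.63 [ 0.2 -0.7  2.4]
[ 0.567 -0.188 -0.149 -0.034  0.045]
11.05 [ 0.50039283 -0.18735944  0.18823378] [0.7022265  0.63409806 0.5377864 ] [[ 0.175  0.985 -0.   ]
 [ 0.985 -0.175  0.   ]
 [ 0.    -0.    -1.   ]]
```

View pics/wrist4.png

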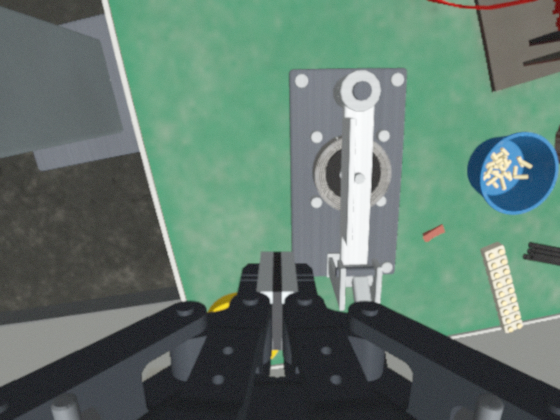

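The strap is straight, with its end between the cheeks at (355,265). The fit gives the strap near 0 and the lever near 0.05. Next I'll plan the lever push.

```bash
python3 - <<'E'
from h import *
from station import *
s=sense(); P0=s["tool_pos"];R0=s["ee_rot"]
yaw=-.155
W=model([.567,-.188,yaw,0,.05])["W"]
def pose(l,dz=0):
    f=.87-l; return W((0,-.072-(.078*np.cos(f)-.007*np.sin(f)-.011),.069+.078*np.sin(f)+.007*np.cos(f)+dz)), toolR(yaw)
P,Rt=pose(.05,.03);print("above",P,row(P0,R0,P,Rt,0)); 
P0,R0=pose(.05,.03)
for l in np.arange(.05,.96,.06):
    P,Rt=pose(l); print(round(l,2),P.round(3),row(P0,R0,P,Rt,0))
E
```

```text
above [ 0.55015787 -0.29578735  0.16080492] -0.098 0.068 0.027 -0.0 -0.0 -1.2 0
0.05 [ 0.55  -0.296  0.131] 0.000 0.000 0.030 0.0 0.0 0.0 0
0.11 [ 0.55  -0.299  0.128] -0.004 -0.000 0.033 0.0 0.0 0.0 0
0.17 [ 0.549 -0.303  0.125] -0.007 -0.000 0.036 0.0 0.0 0.0 0
0.23 [ 0.549 -0.306  0.121] -0.010 -0.000 0.040 0.0 0.0 0.0 0
0.29 [ 0.548 -0.309  0.118] -0.013 -0.000 0.043 0.0 0.0 0.0 0
0.35 [ 0.548 -0.312  0.114] -0.016 0.000 0.047 0.0 0.0 0.0 0
0.41 [ 0.547 -0.314  0.11 ] -0.019 -0.000 0.051 0.0 0.0 0.0 0
0.47 [ 0.547 -0.317  0.106] -0.021 -0.000 0.055 0.0 0.0 0.0 0
0.53 [ 0.547 -0.319  0.102] -0.023 -0.000 0.059 0.0 0.0 0.0 0
0.59 [ 0.546 -0.32   0.097] -0.025 -0.000 0.064 0.0 0.0 0.0 0
0.65 [ 0.546 -0.322  0.093] -0.026 -0.000 0.068 0.0 0.0 0.0 0
0.71 [ 0.546 -0.323  0.088] -0.028 -0.000 0.072 0.0 0.0 0.0 0
0.77 [ 0.546 -0.324  0.084] -0.029 -0.000 0.077 0.0 0.0 0.0 0
0.83 [ 0.546 -0.325  0.079] -0.030 -0.000 0.082 0.0 0.0 0.0 0
0.89 [ 0.546 -0.325  0.074] -0.030 -0.000 0.086 0.0 0.0 0.0 0
0.95 [ 0.545 -0.326  0.07 ] -0.030 -0.000 0.091 0.0 0.0 0.0 0
```

Request:
drive_tool(rows="-0.03 0.02 0 0 0 0 0; -0.06 0.04 0 0 0 0 0; -0.09 0.06 0.01 0 0 -1 0; -0.098 0.068 0.027 0 0 -1 0; -0.098 0.068 0.027 0 0 -1 0")

```text
t: 11.68
tool_pos: [0.5494, -0.2952, 0.1595]
ee_rot: [[0.158, 0.987, -0.003], [0.987, -0.158, 0.002], [0.001, -0.003, -1.0]]
wrist_force: [-0.4, 1.1, 0.3]
opening: 0.0002
```

```bash
python3 - <<'E'
from h import *
from station import *
import cv2
for n in ("wrist","side","top"):
    c=capture(n); cv2.imwrite(f"pics/{n}5.png",c["img"][:,:,::-1])
    print([d["at"] for d in landmark_of(n,"loaded_grip")])
    if n=="side": cv2.imwrite("pics/side5z.png",cv2.resize(c["img"][110:260,230:430,::-1],(800,600)))
s=sense(); print(s["t"],s["tool_pos"])
E
```

```text
[[0.5491, -0.3102, 0.1309], [0.5588, -0.2604, 0.0692]]
[[0.5495, -0.3013, 0.1262]]
[[0.5462, -0.3049, 0.1277]]
11.975 [ 0.55042661 -0.29496977  0.162037  ]
```

View pics/side5z.png

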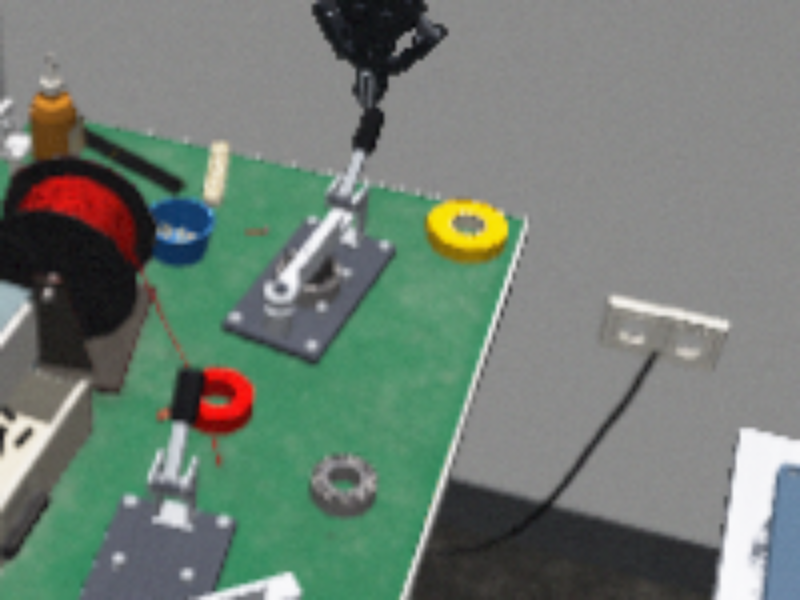

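The fingers at (368,85) are above the black grip at (368,130) and in line with it. Starting the push.

Request:
drive_tool(rows="0 0 0.015 0 0 0 0; 0 0 0.03 0 0 0 0; -0.004 0 0.034 0 0 0 0; -0.007 0 0.037 0 0 0 0; -0.01 0 0.041 0 0 0 0; -0.013 0 0.044 0 0 0 0; -0.016 0 0.048 0 0 0 0")

```text
t: 12.85
tool_pos: [0.5477, -0.3118, 0.1133]
ee_rot: [[0.158, 0.987, 0.0], [0.987, -0.158, -0.0], [-0.0, 0.0, -1.0]]
wrist_force: [-1.0, 2.9, 2.2]
opening: -0.0004
```

```bash
python3 - <<'E'
from h import *
from station import *
import cv2
for n in ("side","top"):
    c=capture(n); 
    print([d["at"] for d in landmark_of(n,"loaded_grip")])
    if n=="side": cv2.imwrite("pics/side6z.png",cv2.resize(c["img"][110:260,230:430,::-1],(800,600)))
s=sense(); print(s["t"],s["tool_pos"])
for l in (.05,.2,.35): print(l,model([.567,-.188,-.155,0,l])["loaded_grip"])
E
```

```text
[[0.5435, -0.3193, 0.1093]]
[[0.5437, -0.3208, 0.112]]
13.05 [ 0.54763344 -0.31252     0.11336953]
0.05 [ 0.54877565 -0.30463335  0.12861149]
0.2 [ 0.54748022 -0.3129239   0.1210607 ]
0.35 [ 0.54637354 -0.32000652  0.11234074]
```

View pics/side6z.png

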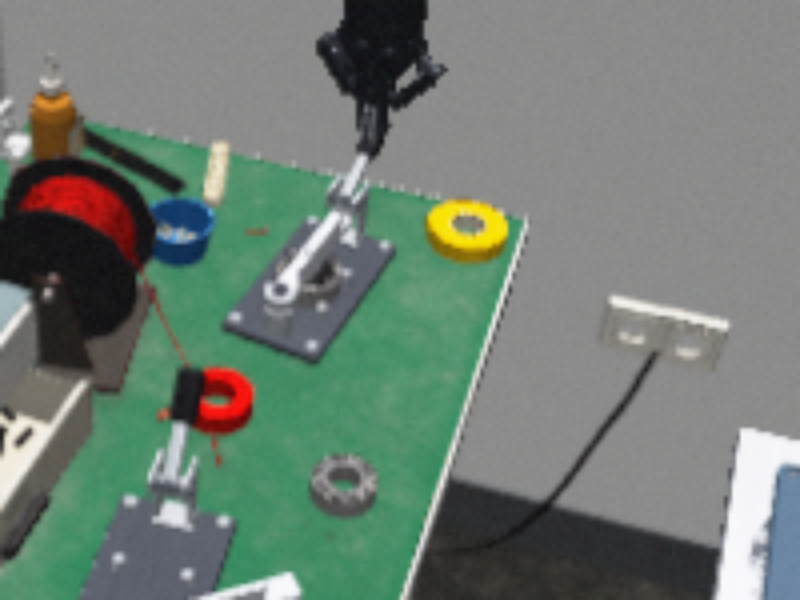

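The lever has followed to about 0.36 rad with only 3 N. Continuing down.

Request:
drive_tool(rows="-0.003 0 0.004 0 0 0 0; -0.005 0 0.008 0 0 0 0; -0.007 0 0.012 0 0 0 0; -0.009 0 0.016 0 0 0 0; -0.01 0 0.02 0 0 0 0; -0.012 0 0.025 0 0 0 0; -0.013 0 0.029 0 0 0 0; -0.014 0 0.033 0 0 0 0; -0.014 0 0.035 0 0 0 0; -0.014 0 0.035 0 0 0 0")

```text
t: 14.3
tool_pos: [0.5452, -0.3251, 0.078]
ee_rot: [[0.158, 0.987, -0.001], [0.987, -0.158, 0.0], [0.0, -0.001, -1.0]]
wrist_force: [0.5, -0.3, 1.0]
opening: 0.0001
```

Request:
drive_tool(rows="0 0 0.003 0 0 0 0; 0 0 0.005 0 0 0 0; 0 0 0.005 0 0 0 0")

```text
t: 14.68
tool_pos: [0.5455, -0.3253, 0.0768]
ee_rot: [[0.158, 0.987, 0.002], [0.987, -0.158, 0.0], [0.0, 0.002, -1.0]]
wrist_force: [-8.0, 7.6, 38.4]
opening: -0.0
```

The force jumps to 38 N at z = 77 mm, so the lever is at its lower stop. I'll lift off and check.

Request:
drive_tool(rows="0 0 -0.01 0 0 0 0; 0 0 -0.04 0 0 0 0; 0 0 -0.08 0 0 0 0; 0.02 -0.05 -0.12 0 0 0 0; 0.04 -0.09 -0.14 0 0 0 0; 0.04 -0.09 -0.14 0 0 0 0")

```text
t: 15.42
tool_pos: [0.4605, -0.27, 0.2148]
ee_rot: [[0.158, 0.987, 0.0], [0.987, -0.158, 0.001], [0.001, 0.0, -1.0]]
wrist_force: [0.3, -0.4, 0.2]
opening: -0.0001
```

```bash
python3 - <<'E'
from h import *
from station import *
import cv2
obs=[]
p0=[.567,-.188,-.155,0,.85]; m=model(p0)
for n in ("wrist","top","side"):
    c=capture(n); cv2.imwrite(f"pics/{n}7.png",c["img"][:,:,::-1])
    if n=="side": cv2.imwrite("pics/side7z.png",cv2.resize(c["img"][110:260,230:430,::-1],(800,600)))
    for q in ("loaded_hinge","loaded_rib","loaded_grip","loaded_axle","core"):
        for d in landmark_of(n,q):
            e=np.array(d["at"])-m[q]
            if np.linalg.norm(e)<.03: print(n,q,round(d["score"],2),(e*1e3).round(1)); obs.append((q,np.array(d["at"])))
_,(p,f)=fit(obs);print(p.round(3))
s=sense(); print(s["t"],s["tool_pos"],s["wrist_force"])
E
```

```text
wrist loaded_rib 0.7 [-0.5  2.5 -0.2]
wrist loaded_grip 0.84 [ 3.6 -4.2 -0.5]
wrist loaded_axle 0.94 [ 1.1 -0.5 -2.7]
wrist core 0.74 [ 1.3  0.  20.6]
top loaded_rib 0.73 [ 4.2  5.  -5. ]
top loaded_grip 0.72 [ 0.3 -0.   0.2]
top loaded_axle 0.62 [-2.1  1.5 -3.3]
top core 0.55 [ 1.5 -0.9  0.1]
side loaded_hinge 0.58 [ 1.9  2.7 -3.7]
side loaded_rib 0.46 [ 3.3  1.5 -4.1]
side loaded_grip 0.4 [ 1.6  2.5 -2.8]
side loaded_axle 0.55 [ 0.6  1.3 -0.3]
side core 0.59 [ 0.9 -4.  -3.3]
[ 0.568 -0.187 -0.156 -0.005  0.864]
16.325 [ 0.46289754 -0.27168188  0.2133129 ] [-0.72905448 -0.22351476 -0.45943947]
```

View pics/wrist7.png

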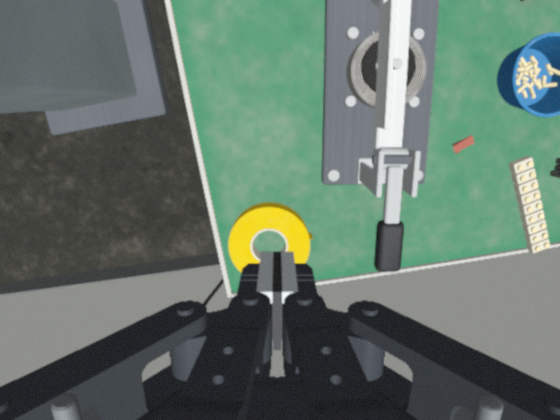

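View pics/side7z.png

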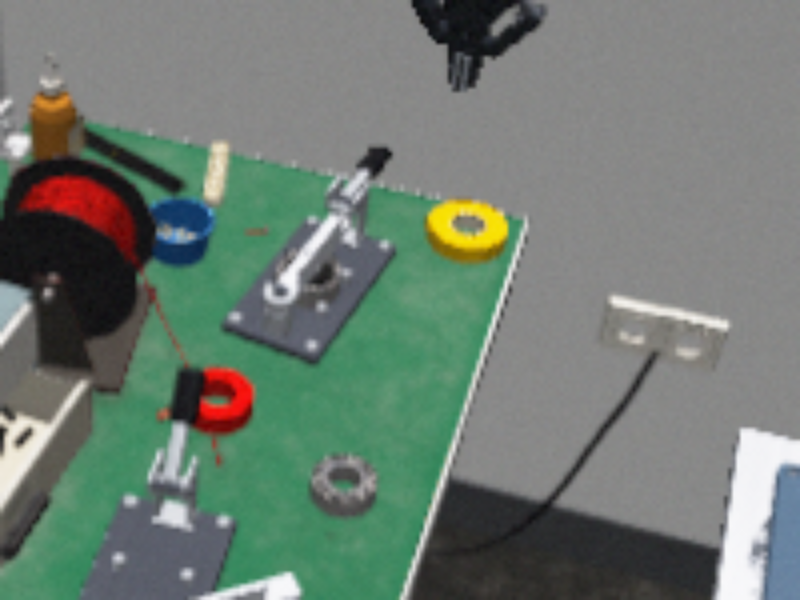

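The strap lies over the core, with its end in the catch at (395,150). The lever is level with its grip at (390,247), and the arm is clear. Handing in.

```bash
python3 -c "
from station import *
print(hand_in())"
```

```text
the job is handed in; nothing more can be done
None
```

I closed and clamped the loaded clamp, the right-hand one, and handed the job in; the hand-in gives no verdict.

- **Strap:** I pushed it over the core with shut fingers until the force rose to 16 N with almost no movement. The fit made just before the lever push put it at about -0.03 rad, with the lever still up at about 0.05 rad. The fit after the lever push gave -0.005 rad.
- **Lever:** I pushed it down until it met its stop, at 38 N on the wrist with the fingertip at z = 77 mm. The final fit gave 0.864 rad, where the stop is 0.85.
- **Core:** it still showed in its nest, within about 4 mm of the centre according to the network. One wrist reading put its height 20 mm too high. The top and side cameras did not agree with that, so I took it as a false reading.
- **Other things:** the arm was well clear at the end, with a wrist force of about 1 N or less. The empty clamp and the bench items looked unmoved in the pictures; I did not measure them.

I could not measure the pad's force on the core directly, so I inferred it from the lever being fully down.

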